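# Make up two soldering kits at the jeweller's bench

## Task

Make up the two soldering kits for the class: the silver spool and the charcoal (black) block go in the teal tray, the copper spool and the white block in the pink tray. Load each tray evenly, one thing standing in the middle of each bay (either bay will do), spools upright and blocks flat. The trays are light, so do not shift or tip them, and leave the blue spool, the brick-red block, the flux pot and the yellow cup where they stand.

Things in the scene. Friction and masses are not known exactly. Their poses are not given: they have to be found in the camera images.
- teal_tray: Light (90 g), loose open tray in dark teal plastic, 190 (x) x 115 (y) x 22 (z, up) mm outside; origin at the centre of its underside. Walls, floor and divider are 4 mm thick. The divider, as high as the walls, runs along y at x = 0 and leaves two bays of 89 x 107 mm centred at x = -47.5 and +47.5 mm, y = 0, their floor 4 mm above the origin. It slides or tips if pushed.
- pink_tray: Light (90 g), loose open tray in pale pink plastic, 190 (x) x 115 (y) x 22 (z, up) mm outside; origin at the centre of its underside. Walls, floor and divider are 4 mm thick. The divider, as high as the walls, runs along y at x = 0 and leaves two bays of 89 x 107 mm centred at x = -47.5 and +47.5 mm, y = 0, their floor 4 mm above the origin. It slides or tips if pushed.
- silver_spool (a point): Spool standing upright on the table, a plain cylinder 44 mm in diameter and 36 mm high, black flanges, wound with silver wire and a round label of the same colour on top; about 120 g. The point is its centre, 18 mm above its underside; z is its axis, up.
- copper_spool (a point): Spool standing upright on the table, a plain cylinder 44 mm in diameter and 36 mm high, black flanges, wound with copper-orange wire and a round label of the same colour on top; about 120 g. The point is its centre, 18 mm above its underside; z is its axis, up.
- blue_spool (a point): Spool standing upright on the table, a plain cylinder 44 mm in diameter and 36 mm high, black flanges, wound with blue enamelled wire and a round label of the same colour on top; about 120 g. The point is its centre, 18 mm above its underside; z is its axis, up. Stays where it is.
- white_block (a point): Soldering block lying flat on the table, white ceramic, with a grid of small dots on top: 64 (x) x 40 (y) x 30 (z, up) mm, about 90 g. The point is its centre, 15 mm above its underside.
- charcoal_block (a point): Soldering block lying flat on the table, black charcoal, with a grid of small dots on top: 64 (x) x 40 (y) x 30 (z, up) mm, about 90 g. The point is its centre, 15 mm above its underside.
- brick_block (a point): Soldering block lying flat on the table, brick red, with a grid of small dots on top: 64 (x) x 40 (y) x 30 (z, up) mm, about 90 g. The point is its centre, 15 mm above its underside. Stays where it is.
- flux_pot (a point): Small yellow-green flux pot with a white cap, 42 mm in diameter, 52 mm high, loose among the stock. The point is on its axis, 26 mm above its underside; z up. Stays where it is.
- yellow_cup (a point): Empty yellow cup, open at the top, 44 mm wide at the foot, 50 mm at the rim, 55 mm high, loose among the stock. The point is on its axis, half-way up; z up. Stays where it is.
There are look-alikes about, which are no part of the job. Of the things that look like the part that bears charcoal_block, the smaller one is meant.

How it is judged:
At the end, for the whole second after the job is handed in: Each thing of both kits upright or flat (0.15 rad) on the floor of its own bay of its tray, within 15 mm of the bay centre along and across. Trays flat, still and within 25 mm of their start; blue spool, red block, pot and cup upright within 25 mm of theirs. All released, at rest (((x of silver_spool in the frame of teal_tray between 0.0325 and 0.0625 m and y of silver_spool in the frame of teal_tray between -0.015 and 0.015 m and z of silver_spool in the frame of teal_tray between 0.017 and 0.027 m and angle between each of silver_spool, charcoal_block's own z axis and vertical below 0.15 rad and x of charcoal_block in the frame of teal_tray between -0.0625 and -0.0325 m and y of charcoal_block in the frame of teal_tray between -0.015 and 0.015 m and z of charcoal_block in the frame of teal_tray between 0.014 and 0.024 m) or (x of silver_spool in the frame of teal_tray between -0.0625 and -0.0325 m and y of silver_spool in the frame of teal_tray between -0.015 and 0.015 m and z of silver_spool in the frame of teal_tray between 0.017 and 0.027 m and angle between each of silver_spool, charcoal_block's own z axis and vertical below 0.15 rad and x of charcoal_block in the frame of teal_tray between 0.0325 and 0.0625 m and y of charcoal_block in the frame of teal_tray between -0.015 and 0.015 m and z of charcoal_block in the frame of teal_tray between 0.014 and 0.024 m)) and distance of each of teal_tray, pink_tray, blue_spool, brick_block, flux_pot, yellow_cup from where it was at the start of the episode below 0.025 m and angle between each of teal_tray, pink_tray's own z axis and vertical below 0.04 rad and height (world z) of each of teal_tray, pink_tray below 0.006 m and linear speed of each of teal_tray, pink_tray below 0.02 m/s and ((x of copper_spool in the frame of pink_tray between 0.0325 and 0.0625 m and y of copper_spool in the frame of pink_tray between -0.015 and 0.015 m and z of copper_spool in the frame of pink_tray between 0.017 and 0.027 m and angle between each of copper_spool, white_block's own z axis and vertical below 0.15 rad and x of white_block in the frame of pink_tray between -0.0625 and -0.0325 m and y of white_block in the frame of pink_tray between -0.015 and 0.015 m and z of white_block in the frame of pink_tray between 0.014 and 0.024 m) or (x of copper_spool in the frame of pink_tray between -0.0625 and -0.0325 m and y of copper_spool in the frame of pink_tray between -0.015 and 0.015 m and z of copper_spool in the frame of pink_tray between 0.017 and 0.027 m and angle between each of copper_spool, white_block's own z axis and vertical below 0.15 rad and x of white_block in the frame of pink_tray between 0.0325 and 0.0625 m and y of white_block in the frame of pink_tray between -0.015 and 0.015 m and z of white_block in the frame of pink_tray between 0.014 and 0.024 m)) and angle between each of blue_spool, brick_block, flux_pot, yellow_cup's own z axis and vertical below 0.1 rad); the robot touches nothing.
It fails at once if a kit tray is tipped up (angle between any of teal_tray, pink_tray's own z axis and vertical above 0.12 rad).
It fails at once if a kit tray is pushed well away from its place (more than 40 mm) (distance of any of teal_tray, pink_tray from where it was at the start of the episode above 0.04 m).
It fails at once if stock or pots that belong to neither kit are shifted more than 40 mm or knocked over (distance of any of blue_spool, brick_block, flux_pot, yellow_cup from where it was at the start of the episode above 0.04 m or angle between any of blue_spool, brick_block, flux_pot, yellow_cup's own z axis and vertical above 0.5 rad).
It also fails if it takes over 104 s, if anything falls off the work surface, if the arm or the gripper's body presses on something with over 40 N, if the wrist force passes 120 N, or if a joint passes its speed limit or range.

## Robot

A 6-joint arm with a two-finger parallel gripper is mounted at the origin on the work surface. World frame = base frame: x ahead of the robot, y to its left, z up, the work surface at z = 0. Lengths are in m, angles in rad, forces in N, time in s.
With the tool pointing down it reaches from about 0.4 to 0.825 m from the base axis. Payload 7 kg.
Tool frame: the origin (TCP) lies at the very end of the fingers, on their centre line; the grasp point (between the pads) lies 19 mm behind it; z points along the fingers, y is the line along which they close (so a half turn about z gives the same grasp; the last joint's range is limited). The gripper opens to 88 mm and grips with 3 to 60 N. Pads are 19 mm wide; open, the fingers measure 130 mm over their backs; the gripper's body (78 mm by 193 mm) begins 47 mm behind the grasp point.
Start: joints at [1.602, 0.359, 0.012, 0, -1.224, -0.288], TCP at [0.171, 0.653, 0.227] pointing down, gripper open.
Joint ranges: [-3.07, 3.07], [-1.43, 2.12], [-1.02, 1.25], [-3.03, 1.67], [-3.05, -0], [-3.03, 3.03]. Speed limits (rad/s): [2.39, 2.39, 3.01, 3.14, 3.14, 3.14].

## Interface

Orientations are given as a rotation vector (axis times angle).
In Python, from workcell import env, read_camera, nets gives the robot as it stands.
- The arm moves only by the tool drive_tool, never from a script. Its argument "moves" is a list of rows, each a list of 2 entries, a list of its own where there are three numbers: the shift along the tool's x, y, z as a fraction of full scale, then the turn about the tool's z as a fraction of full scale. A call has 1 to 10 rows; each row shifts and turns the commanded pose from where the row before left it, along the tool's axes as they then stand; what a row does not reach is not made up. Full scale, the value 1, is 0.03 m for a shift and 5 degrees for a turn. A row lasts 1/12 s, in which the tool goes at most 41.7 mm and 7.16 degrees, less where a joint would pass 70% of its speed; a pose out of reach is approached as far as the arm can. A call with a number of a shift or a turn outside -1 to 1 is refused whole. A call with a gripper value outside its range is refused whole. "hand" is the closure, from -1 (fully open) to 1 (shut), set as the call begins (left out, the last holds). The fingers move at their own pace and stop on an object; the grip force is fixed at half the most. Time passes only in rows, so rows that do not move let the fingers close. It gives the time, the measured TCP pose, the force, the opening and the grip force at its end, in the units of the state.
- env.observe(): the state, without advancing time (a new reading comes with each control period).
- read_camera(name): name is "side" or "top" or "wrist"; returns a dict with "frame" (480x640x3 uint8, red, green, blue), "z_map" (480x640 float32, m along the optical axis (not along the pixel's ray), 0 where there is no reading), "camera_matrix" (3x3 intrinsics, pixels), "extrinsics" (4x4, takes a point from camera to world coordinates); the wrist camera has in their place "hand_eye" (4x4, takes a point from camera to tool coordinates, whose origin is the TCP and whose axes are the flange's). Camera axes: x right, y down, z forward; pixel columns grow to the right and rows downward; lengths in m; the calibration is good to about 2 mm. A picture is of the moment at which its call begins: read the wrist's pose just before it.
- env.job_done(): hands the job in; it is judged then, once.
Trained networks look in the newest picture that a camera, given by its name, has taken for a name from the list of things; names that differ only in an ending like _2 or _b are one class to them, and where a whole thing is asked for, a point or a joint stands for the part that bears it (a point fixed in the world has none). Each returns a list of dicts, best first, with "p" (0 to 1); they miss things now and then, are a little off and sometimes report something else, mostly with a low value. They report only what shows in the picture. A call takes as long as a camera call. They do not tell look-alikes from the thing itself.
- nets.cut_out(camera, name): "mask" (480x640 bool, what is visible of it) and "uv" ([column, row] in pixels, amid what is visible of it).
The state is a dict: "time_s": time; "qpos": joint angles; "joint_vel": joint speeds; "tau": joint torques, N m; "tool_pos": TCP position; "ee_rot": TCP orientation; "contact_force": force on the tool from outside, world axes, zero at the start; "wrist_torque": the same for the moment, N m; "gripper_width": finger opening in m; "grasp_force": force on a finger pad.
Only numpy, scipy, OpenCV 4.12 (cv2) and the standard library are available. Lean on these libraries where they do the work, as an engineer would, in place of code of your own. Each camera call takes 0.05 s, during which the arm holds its last target. There are 200 camera calls.

## Working session

There is one attempt and no reset: what is moved stays moved. The work goes in short steps, Python scripts to look and compute and a tool call to move; the robot and the scene stay as the last step left them, time stands still between calls to the robot, and variables do not carry over. Pictures are saved under pics/ and viewed, at most 14 in all, crops included, and the job is handed in when it is done.

Besides the shell and the picture viewer there is one more tool, called after "Request:" as name(argument=value, ...), one argument or row to a line, values as JSON. drive_tool: Moves the arm, as the interface text tells. Its arguments: {"type":"object","properties":{"moves":{"type":"array"},"hand":{"type":"number"}},"required":["moves"]}

```bash
mkdir -p pics; cat > h.py <<'E'
from workcell import env, read_camera, nets
import numpy as np, cv2
from scipy.spatial.transform import Rotation as R
def cam(name):
    s=env.observe(); c=read_camera(name)
    if name=='wrist':
        T=np.eye(4);T[:3,:3]=R.from_rotvec(s['ee_rot']).as_matrix();T[:3,3]=s['tool_pos'];c['extrinsics']=T@c['hand_eye']
    z=c['z_map'];K=c['camera_matrix'];v,u=np.mgrid[:480,:640]
    P=np.stack([(u-K[0,2])/K[0,0]*z,(v-K[1,2])/K[1,1]*z,z],-1)
    c['P']=P@c['extrinsics'][:3,:3].T+c['extrinsics'][:3,3]; c['P'][z==0]=np.nan
    return c
def save(n,f): cv2.imwrite('pics/'+n,cv2.cvtColor(f,cv2.COLOR_RGB2BGR))
E
python3 - <<'E'
from h import *
for n in ['top','side']:
    c=cam(n); save(n+'0.png',c['frame']); P=c['P']
    for o in 'teal_tray pink_tray silver_spool copper_spool blue_spool white_block charcoal_block brick_block flux_pot yellow_cup'.split():
        for d in nets.cut_out(n,o)[:4]:
            m=d['mask']&np.isfinite(P[...,2])
            if not m.sum(): continue
            q=P[m]; zt=np.percentile(q[:,2],95); t=q[q[:,2]>zt-.006]
            r=cv2.minAreaRect((t[:,:2]*1000).astype(np.float32))
            print(n,o,round(d['p'],2),np.round(d['uv']),m.sum(),'ztop %.3f'%zt,'rect',np.round(r[0],0),np.round(r[1],0),round(r[2],1))
s=env.observe();print(s['time_s'],s['tool_pos'],R.from_rotvec(s['ee_rot']).as_matrix().round(3))
E
```

```text
top teal_tray 0.87 [159. 230.] 5647 ztop 0.021 rect [560. 292.] [190. 117.] 9.2
top pink_tray 0.94 [460. 215.] 5717 ztop 0.022 rect [ 574. -310.] [190. 117.] 6.8
top silver_spool 0.94 [245. 279.] 405 ztop 0.039 rect [456. 122.] [40. 42.] 13.6
top copper_spool 0.9 [365. 222.] 454 ztop 0.039 rect [ 566. -122.] [43. 42.] 44.3
top blue_spool 0.57 [244. 165.] 460 ztop 0.039 rect [687. 121.] [42. 42.] 0.4
top white_block 0.81 [305. 172.] 652 ztop 0.032 rect [674.   2.] [63. 39.] 16.4
top white_block 0.21 [458. 216.] 5663 ztop 0.022 rect [ 574. -310.] [190. 117.] 6.8
top charcoal_block 0.78 [304. 310.] 1304 ztop 0.042 rect [393.  -2.] [85. 53.] 85.5
top charcoal_block 0.69 [372. 172.] 759 ztop 0.032 rect [ 674. -129.] [64. 40.] 79.7
top charcoal_block 0.28 [311. 218.] 479 ztop 0.055 rect [570. -10.] [46. 45.] 89.3
top brick_block 0.89 [246. 219.] 698 ztop 0.032 rect [573. 118.] [64. 39.] 17.6
top flux_pot 0.74 [368. 282.] 366 ztop 0.054 rect [ 448. -119.] [32. 31.] 45.6
top yellow_cup 0.89 [312. 217.] 511 ztop 0.056 rect [570.  -9.] [48. 46.] 89.3
top yellow_cup 0.39 [372. 168.] 724 ztop 0.
[... 680 characters left out ...]
 44.] 12.0
side white_block 0.84 [392. 260.] 1050 ztop 0.032 rect [673.   3.] [65. 42.] 16.9
side white_block 0.36 [374. 221.] 540 ztop 0.038 rect [685. 121.] [42. 43.] 28.1
side charcoal_block 0.94 [416. 305.] 1286 ztop 0.032 rect [ 672. -128.] [66. 40.] 79.7
side charcoal_block 0.84 [228. 277.] 1758 ztop 0.041 rect [391.  -2.] [87. 53.] 85.4
side brick_block 0.75 [321. 232.] 741 ztop 0.032 rect [571. 118.] [64. 41.] 18.8
side flux_pot 0.82 [266. 317.] 1147 ztop 0.053 rect [ 446. -118.] [33. 31.] 83.0
side yellow_cup 0.91 [335. 260.] 1073 ztop 0.055 rect [569.  -9.] [49. 47.] 64.5
1.1 [0.17144658 0.65285274 0.22657855] [[ 0.967 -0.254 -0.   ]
 [-0.254 -0.967  0.   ]
 [-0.    -0.    -1.   ]]
```

```bash
python3 - <<'E'
import cv2,numpy as np
t=cv2.imread('pics/top0.png');s=cv2.imread('pics/side0.png')
a=cv2.resize(t[140:340,60:540],(800,333),interpolation=cv2.INTER_CUBIC)
b=cv2.resize(t[145:205,340:410],(300,257),interpolation=cv2.INTER_CUBIC);c=cv2.resize(t[280:340,270:340],(300,257),interpolation=cv2.INTER_CUBIC)
o=np.zeros((590,800,3),np.uint8);o[:333]=a;o[333:,:300]=b;o[333:,310:610]=c
cv2.imwrite('pics/comp.png',o)
E
```

```text
(no output)
```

View pics/comp.png

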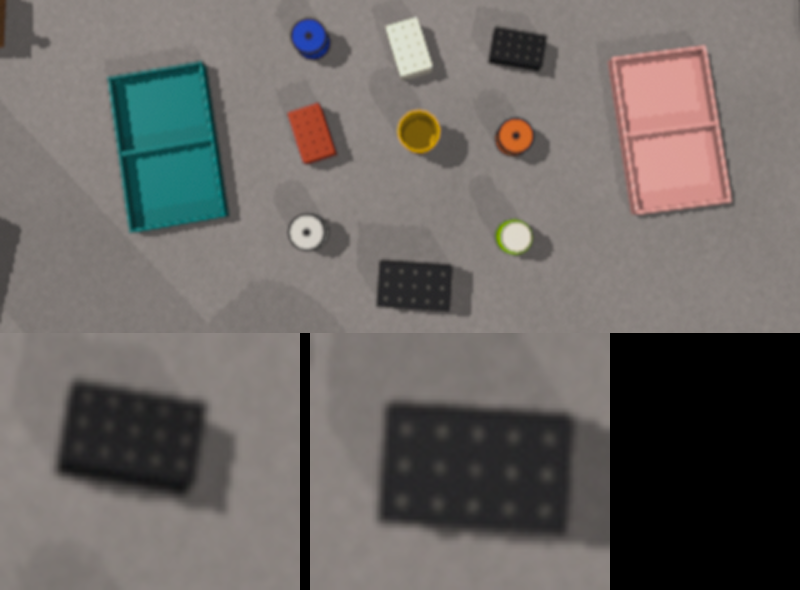

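Things that could be taken for what I want, by top-image pixel:
- **Charcoal block:** (372,172) is 64×40 mm and (304,310) is 85×53 mm. The crop confirms the smaller one, at (372,172).
- **Silver spool:** (245,279). The white-capped flux pot at (368,282) and the blue spool at (244,165) are other things.
- **Copper spool:** (365,222), with the cup beside it at (312,217).
- **White block:** (305,172).

In the picture the teal tray is on the left and the pink tray on the right.

```bash
cat >> h.py <<'E'
def plan(x,y,z,psi):
    s=env.observe();M=R.from_rotvec(s['ee_rot']).as_matrix();p0=np.degrees(np.arctan2(M[1,0],M[0,0]))
    d=np.array([x,y,z])-s['tool_pos'];p=np.radians(psi)
    dp=(psi-p0+180)%360-180
    sh=np.array([d[0]*np.cos(p)+d[1]*np.sin(p),d[0]*np.sin(p)-d[1]*np.cos(p),-d[2]])/.03
    print('t%.1f'%s['time_s'],'turn',round(-dp/5,2),'shift(after turn)',sh.round(2),'w',round(s['gripper_width'],3),'psi',round(p0,1),s['tool_pos'].round(4),'Fz',s['contact_force'].round(1))
E
python3 -c "
from h import *
plan(.455,.122,.1,9.3)"
```

```text
t1.1 turn -4.8 shift(after turn) [ 6.47 18.99  4.22] w 0.088 psi -14.7 [0.1714 0.6529 0.2266] Fz [-0.7  0.1  0.5]
```

Request:
drive_tool(
  moves=[
    [[0,0,0],-0.96],
    [[0,0,0],-0.96],
    [[0,0,0],-0.96],
    [[0,0,0],-0.96],
    [[0,0,0],-0.96],
    [[0.35,1,0.2],0],
    [[0.35,1,0.2],0],
    [[0.35,1,0.2],0],
    [[0.35,1,0.2],0],
    [[0.35,1,0.2],0],
  ],
  hand=-0.4,
)

```text
time_s: 1.93
tool_pos: [0.248, 0.5119, 0.1964]
ee_rot: [-3.131, -0.255, -0.0]
contact_force: [0.6, -0.4, -0.2]
gripper_width: 0.0612
grasp_force: 0.0
```

Request:
drive_tool(
  moves=[
    [[0.35,1,0.2],0],
    [[0.35,1,0.2],0],
    [[0.35,1,0.2],0],
    [[0.35,1,0.2],0],
    [[0.35,1,0.2],0],
    [[0.35,1,0.2],0],
    [[0.35,1,0.2],0],
    [[0.35,1,0.2],0],
    [[0.35,1,0.3],0],
    [[0.35,1,0.3],0],
  ],
)

```text
time_s: 2.77
tool_pos: [0.4002, 0.233, 0.1308]
ee_rot: [-3.13, -0.255, -0.002]
contact_force: [0.5, -0.2, -0.7]
gripper_width: 0.0616
grasp_force: 0.0
```

Request:
drive_tool(
  moves=[
    [[0.3,1,0.2],0],
    [[0.3,1,0.2],0],
    [[0.3,1,0.2],0],
    [[0.3,1,0.2],0],
    [[0,0,0],0],
    [[0,0,0],0],
  ],
)

```text
time_s: 3.27
tool_pos: [0.4547, 0.12, 0.1063]
ee_rot: [3.131, 0.249, -0.001]
contact_force: [-0.2, -0.1, 0.3]
gripper_width: 0.0613
grasp_force: 0.0
```

```bash
cat >> h.py <<'E'
def look(name,save_as=None):
    c=cam('wrist'); P=c['P']
    if save_as: save(save_as,c['frame'])
    for d in nets.cut_out('wrist',name)[:3]:
        q=P[d['mask']&np.isfinite(P[...,2])]
        if len(q)<20: continue
        zt=np.percentile(q[:,2],95); t=q[q[:,2]>zt-.006]
        r=cv2.minAreaRect((t[:,:2]*1000).astype(np.float32))
        print(name,round(d['p'],2),np.round(d['uv']),'zt %.3f'%zt,np.round(r[0],1),np.round(r[1],0),round(r[2],1))
E
python3 -c "
from h import *
look('silver_spool','w1.png'); plan(.455,.122,.006,9.3)"
```

```text
silver_spool 0.63 [306. 242.] zt 0.037 [455.3 122.8] [44. 43.] 10.6
t3.4 turn -0.01 shift(after turn) [ 0.01 -0.01  3.36] w 0.061 psi 9.3 [0.4546 0.1217 0.1068] Fz [-0.1  0.2  0.7]
```

View pics/w1.png

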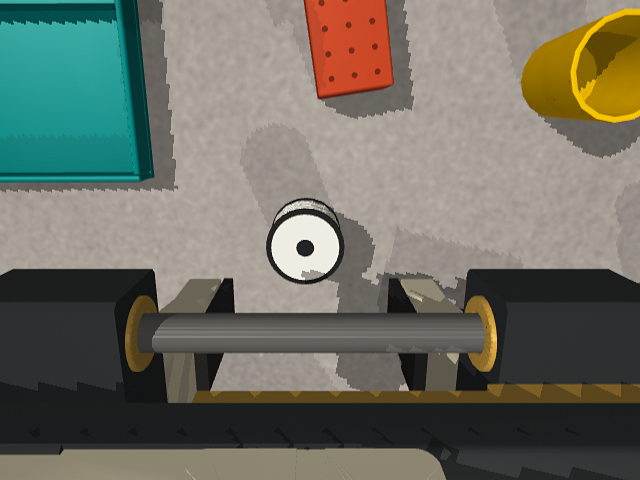

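The wrist view shows the silver spool at (305,247), between and ahead of the open fingers, and it agrees with the estimate to 1 mm. I go down, grip, and lift.

Request:
drive_tool(
  moves=[
    [[0,0,0.8],0],
    [[0,0,0.8],0],
    [[0,0,0.8],0],
    [[0,0,0.6],0],
    [[0,0,0.35],0],
    [[0,0,0],0],
    [[0,0,0],0],
  ],
)

```text
time_s: 3.95
tool_pos: [0.4542, 0.1224, 0.0061]
ee_rot: [3.131, 0.257, -0.001]
contact_force: [1.0, 0.8, 1.2]
gripper_width: 0.0611
grasp_force: 0.0
```

Request:
drive_tool(
  moves=[
    [[0,0,0],0],
    [[0,0,0],0],
    [[0,0,0],0],
    [[0,0,0],0],
    [[0,0,0],0],
    [[0,0,-0.5],0],
    [[0,0,-0.8],0],
    [[0,0,-0.8],0],
    [[0,0,-0.8],0],
    [[0,0,0],0],
  ],
  hand=0.6,
)

```text
time_s: 4.78
tool_pos: [0.4567, 0.1228, 0.0975]
ee_rot: [-3.128, -0.255, -0.01]
contact_force: [0.7, 0.5, -1.9]
gripper_width: 0.0434
grasp_force: 30.0
```

```bash
python3 -c "
from h import *
plan(.512,.2843,.0115,9.3)"
```

```text
t4.8 turn 0.0 shift(after turn) [ 2.69 -5.01  2.87] w 0.043 psi 9.3 [0.4567 0.1228 0.0975] Fz [ 0.7  0.5 -1.9]
```

Request:
drive_tool(
  moves=[
    [[0.45,-0.83,0],0],
    [[0.45,-0.83,0],0],
    [[0.45,-0.83,0],0],
    [[0.45,-0.83,0],0],
    [[0.45,-0.83,0],0],
    [[0.45,-0.83,0],0],
    [[0,0,0],0],
    [[0,0,0],0],
    [[0,0,0.5],0],
    [[0,0,0.5],0],
  ],
)

```text
time_s: 5.62
tool_pos: [0.51, 0.2815, 0.063]
ee_rot: [-3.131, -0.254, -0.001]
contact_force: [0.3, -0.9, -2.0]
gripper_width: 0.0435
grasp_force: 30.0
```

```bash
python3 -c "
from h import *
look('teal_tray','w2.png');plan(.512,.2843,.0115,9.3)"
```

```text
teal_tray 0.86 [300. 127.] zt 0.021 [559.3 292.8] [139. 116.] 9.3
t5.7 turn -0.02 shift(after turn) [ 0.15 -0.13  1.64] w 0.044 psi 9.2 [0.5082 0.2797 0.0606] Fz [-1.1 -0.2 -2. ]
```

View pics/w2.png

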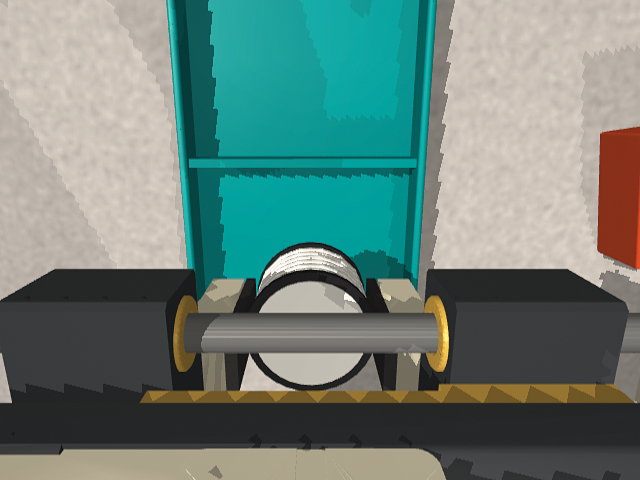

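Request:
drive_tool(
  moves=[
    [[0.15,-0.13,0],0],
    [[0,0,0.4],0],
    [[0,0,0.4],0],
    [[0,0,0.4],0],
    [[0,0,0.25],0],
    [[0,0,0.15],0],
    [[0,0,0.05],0],
    [[0,0,0],0],
    [[0,0,0],0],
  ],
)

```text
time_s: 6.47
tool_pos: [0.5144, 0.2869, 0.0142]
ee_rot: [-3.131, -0.254, -0.001]
contact_force: [0.5, 0.2, -0.9]
gripper_width: 0.0437
grasp_force: 30.0
```

```bash
python3 -c "
from h import *
plan(.512,.2843,.0105,9.3)"
```

```text
t6.5 turn -0.0 shift(after turn) [-0.09  0.07  0.12] w 0.044 psi 9.3 [0.5144 0.2869 0.0142] Fz [ 0.5  0.2 -0.9]
```

Request:
drive_tool(
  moves=[
    [[-0.05,0.04,0.05],0],
    [[0,0,0.05],0],
    [[0,0,0],0],
    [[0,0,0],0],
  ],
)

```text
time_s: 6.8
tool_pos: [0.5128, 0.2852, 0.0111]
ee_rot: [-3.131, -0.255, -0.001]
contact_force: [-1.1, -1.0, 3.4]
gripper_width: 0.0434
grasp_force: 30.0
```

Request:
drive_tool(
  moves=[
    [[0,0,0],0],
    [[0,0,0],0],
    [[0,0,0],0],
    [[0,0,0],0],
  ],
  hand=-0.18,
)

```text
time_s: 7.13
tool_pos: [0.5128, 0.2853, 0.0105]
ee_rot: [-3.131, -0.254, -0.0]
contact_force: [-0.4, -0.3, -0.2]
gripper_width: 0.0514
grasp_force: 0.0
```

Request:
drive_tool(
  moves=[
    [[0,0,-0.3],0],
    [[0,0,-0.6],0],
    [[0,0,-0.9],0],
    [[0,0,-0.9],0],
    [[0,0,-0.9],0],
    [[0,0,0],0],
    [[0,0,0],0],
  ],
)

```text
time_s: 7.72
tool_pos: [0.5136, 0.2861, 0.1211]
ee_rot: [-3.128, -0.254, -0.005]
contact_force: [-0.0, 0.5, -0.6]
gripper_width: 0.0516
grasp_force: 0.0
```

```bash
cat >> h.py <<'E'
def chk(*names):
    c=cam('top');P=c['P']
    for o in names:
        d=nets.cut_out('top',o)
        if not d: print(o,'none');continue
        q=P[d[0]['mask']&np.isfinite(P[...,2])];zt=np.percentile(q[:,2],95);t=q[q[:,2]>zt-.006]
        r=cv2.minAreaRect((t[:,:2]*1000).astype(np.float32))
        print(o,round(d[0]['p'],2),np.round(d[0]['uv']),'zt %.3f'%zt,np.round(r[0],1),np.round(r[1],0),round(r[2],1))
    return c
E
python3 -c "
from h import *
look('silver_spool');chk('teal_tray','silver_spool');plan(.673,-.1285,.12,-100.3)"
```

```text
silver_spool 0.66 [316. 240.] zt 0.041 [513.6 284.9] [43. 43.] 10.8
teal_tray 0.93 [160. 208.] zt 0.023 [563.3 272.5] [191. 155.] 8.9
silver_spool 0.32 [368. 282.] zt 0.054 [ 448.3 -119.3] [31. 31.] 62.7
t8.0 turn 21.92 shift(after turn) [12.59 -7.74 -0.08] w 0.051 psi 9.3 [0.5122 0.2847 0.1175] Fz [-0.8  0.5  0.4]
```

Request:
drive_tool(
  moves=[
    [[0,0,0],1],
    [[0,0,0],1],
    [[0,0,0],1],
    [[0,0,0],1],
    [[0,0,0],1],
    [[0,0,0],1],
    [[0,0,0],1],
    [[0,0,0],1],
    [[0,0,0],1],
    [[0,0,0],1],
  ],
  hand=-0.4,
)

```text
time_s: 8.8
tool_pos: [0.5124, 0.2848, 0.1175]
ee_rot: [2.941, -1.099, -0.001]
contact_force: [-0.9, -0.5, -0.7]
gripper_width: 0.0615
grasp_force: 0.0
```

Request:
drive_tool(
  moves=[
    [[0,0,0],1],
    [[0,0,0],1],
    [[0,0,0],1],
    [[0,0,0],1],
    [[0,0,0],1],
    [[0,0,0],1],
    [[0,0,0],1],
    [[0,0,0],1],
    [[0,0,0],1],
    [[0,0,0],1],
  ],
)

```text
time_s: 9.63
tool_pos: [0.5124, 0.2848, 0.1175]
ee_rot: [2.201, -2.239, 0.0]
contact_force: [0.3, 0.4, 0.1]
gripper_width: 0.0617
grasp_force: 0.0
```

Request:
drive_tool(
  moves=[
    [[0,0,0],1],
    [[0,0,0],0.9],
    [[0.9,-0.55,0],0],
    [[0.9,-0.55,0],0],
    [[0.9,-0.55,0],0],
    [[0.9,-0.55,0],0],
    [[0.9,-0.55,0],0],
    [[0.9,-0.55,0],0],
    [[0.9,-0.55,0],0],
    [[0.9,-0.55,0],0],
  ],
)

```text
time_s: 10.47
tool_pos: [0.6043, 0.0476, 0.1176]
ee_rot: [2.014, -2.409, -0.001]
contact_force: [1.0, 0.0, -0.2]
gripper_width: 0.0613
grasp_force: 0.0
```

Request:
drive_tool(
  moves=[
    [[0.9,-0.55,0],0],
    [[0.9,-0.55,0],0],
    [[0.9,-0.55,0],0],
    [[0.9,-0.55,0],0],
    [[0.9,-0.55,0],0],
    [[0.9,-0.55,0],0],
    [[0,0,0],0],
    [[0,0,0],0],
  ],
)

```text
time_s: 11.13
tool_pos: [0.6726, -0.1297, 0.1167]
ee_rot: [2.01, -2.412, -0.002]
contact_force: [-0.4, 0.2, -0.6]
gripper_width: 0.0614
grasp_force: 0.0
```

```bash
python3 -c "
from h import *
look('charcoal_block');plan(.673,-.1285,.006,-100.3)"
```

```text
charcoal_block 0.85 [307. 238.] zt 0.031 [ 673.5 -129. ] [64. 40.] 79.6
charcoal_block 0.69 [631. 192.] zt 0.013 [ 466.3 -120.5] [29.  6.] 89.1
t11.2 turn 0.01 shift(after turn) [ 0.02 -0.02  3.71] w 0.061 psi -100.2 [ 0.6724 -0.1278  0.1174] Fz [ 1.5 -0.5  0.9]
```

Request:
drive_tool(
  moves=[
    [[0,0,0.8],0],
    [[0,0,0.8],0],
    [[0,0,0.8],0],
    [[0,0,0.8],0],
    [[0,0,0.35],0],
    [[0,0,0.15],0],
    [[0,0,0],0],
    [[0,0,0],0],
  ],
)

```text
time_s: 11.9
tool_pos: [0.6739, -0.1273, 0.0087]
ee_rot: [-2.016, 2.409, -0.002]
contact_force: [-0.1, 0.6, 0.8]
gripper_width: 0.0612
grasp_force: 0.0
```

Request:
drive_tool(
  moves=[
    [[0,0,0],0],
    [[0,0,0],0],
    [[0,0,0],0],
    [[0,0,0],0],
    [[0,0,0],0],
    [[0,0,-0.5],0],
    [[0,0,-0.8],0],
    [[0,0,-0.8],0],
    [[0,0,-0.8],0],
    [[0,0,0],0],
  ],
  hand=0.6,
)

```text
time_s: 12.73
tool_pos: [0.676, -0.1281, 0.1003]
ee_rot: [-2.012, 2.405, -0.009]
contact_force: [1.4, 0.1, -0.2]
gripper_width: 0.0397
grasp_force: 30.0
```

```bash
python3 -c "
from h import *
plan(.606,.2997,.0105,-170.7)"
```

```text
t12.7 turn 14.11 shift(after turn) [-0.   14.45  2.99] w 0.04 psi -100.2 [ 0.676  -0.1281  0.1003] Fz [ 1.4  0.1 -0.2]
```

Request:
drive_tool(
  moves=[
    [[0,0,0],1],
    [[0,0,0],1],
    [[0,0,0],1],
    [[0,0,0],1],
    [[0,0,0],1],
    [[0,0,0],1],
    [[0,0,0],1],
    [[0,0,0],1],
    [[0,0,0],1],
    [[0,0,0],1],
  ],
)

```text
time_s: 13.57
tool_pos: [0.6729, -0.1278, 0.0943]
ee_rot: [0.801, -3.038, -0.0]
contact_force: [-0.4, 0.1, -0.3]
gripper_width: 0.0398
grasp_force: 30.0
```

Request:
drive_tool(
  moves=[
    [[0,0,0],1],
    [[0,0,0],1],
    [[0,0,0],1],
    [[0,0,0],1],
    [[0,0,0],0.1],
    [[0,0.96,0],0],
    [[0,0.96,0],0],
    [[0,0.96,0],0],
    [[0,0.96,0],0],
    [[0,0.96,0],0],
  ],
)

```text
time_s: 14.4
tool_pos: [0.6494, 0.0155, 0.0945]
ee_rot: [0.258, -3.131, -0.0]
contact_force: [-0.5, -0.3, -0.9]
gripper_width: 0.0395
grasp_force: 30.0
```

Request:
drive_tool(
  moves=[
    [[0,0.96,0],0],
    [[0,0.96,0],0],
    [[0,0.96,0],0],
    [[0,0.96,0],0],
    [[0,0.96,0],0],
    [[0,0.96,0],0],
    [[0,0.96,0],0],
    [[0,0.96,0],0],
    [[0,0.96,0],0],
    [[0,0.96,0],0],
  ],
)

```text
time_s: 15.23
tool_pos: [0.6029, 0.2999, 0.0945]
ee_rot: [0.259, -3.131, -0.0]
contact_force: [0.3, 0.0, -0.7]
gripper_width: 0.04
grasp_force: 30.0
```

Request:
drive_tool(
  moves=[
    [[0,0,0],0],
    [[0,0,0],0],
    [[0,0,0.5],0],
    [[0,0,0.5],0],
    [[0,0,0.2],0],
    [[0,0,0],0],
    [[0,0,0],0],
  ],
)

```text
time_s: 15.82
tool_pos: [0.6035, 0.2978, 0.0586]
ee_rot: [0.254, -3.131, 0.001]
contact_force: [0.8, -0.2, -0.5]
gripper_width: 0.0396
grasp_force: 30.0
```

```bash
python3 -c "
from h import *
look('teal_tray','w3.png');plan(.606,.2997,.012,-170.7)"
```

```text
teal_tray 0.88 [321. 142.] zt 0.022 [569.4 294.4] [170. 116.] 9.3
t15.9 turn -0.0 shift(after turn) [-0.07  0.03  1.58] w 0.04 psi -170.7 [0.604  0.2985 0.0595] Fz [ 0.3 -0.4 -0.3]
```

View pics/w3.png

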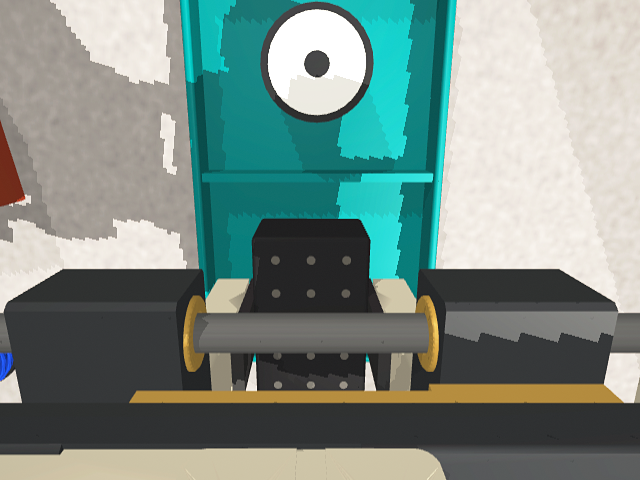

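The silver spool stands in its bay at (317,62), and the charcoal block is held at (312,300), centred over the other bay. I lower it.

Request:
drive_tool(
  moves=[
    [[-0.07,0.03,0],0],
    [[0,0,0.4],0],
    [[0,0,0.4],0],
    [[0,0,0.35],0],
    [[0,0,0.2],0],
    [[0,0,0.12],0],
    [[0,0,0.05],0],
    [[0,0,0],0],
    [[0,0,0],0],
  ],
)

```text
time_s: 16.67
tool_pos: [0.6054, 0.2999, 0.0128]
ee_rot: [-0.255, 3.131, -0.0]
contact_force: [-0.9, 0.3, -0.2]
gripper_width: 0.0402
grasp_force: 30.0
```

```bash
python3 -c "
from h import *
plan(.606,.2997,.011,-170.7)"
```

```text
t16.7 turn -0.0 shift(after turn) [-0.02 -0.01  0.06] w 0.04 psi -170.7 [0.6054 0.2999 0.0128] Fz [-0.9  0.3 -0.2]
```

Request:
drive_tool(
  moves=[
    [[0,0,0.05],0],
    [[0,0,0.03],0],
    [[0,0,0],0],
    [[0,0,0],0],
  ],
)

```text
time_s: 17.0
tool_pos: [0.6056, 0.3, 0.0124]
ee_rot: [-0.255, 3.13, 0.0]
contact_force: [-5.3, -1.3, 12.9]
gripper_width: 0.0399
grasp_force: 30.0
```

Request:
drive_tool(
  moves=[
    [[0,0,0],0],
    [[0,0,0],0],
    [[0,0,0],0],
    [[0,0,0],0],
  ],
  hand=-0.14,
)

```text
time_s: 17.33
tool_pos: [0.6053, 0.2998, 0.0103]
ee_rot: [0.254, -3.131, 0.0]
contact_force: [-1.0, 0.3, -0.7]
gripper_width: 0.0496
grasp_force: 0.0
```

Request:
drive_tool(
  moves=[
    [[0,0,-0.3],0],
    [[0,0,-0.6],0],
    [[0,0,-0.9],0],
    [[0,0,-0.9],0],
    [[0,0,-0.9],0],
    [[0,0,0],0],
    [[0,0,0],0],
  ],
)

```text
time_s: 17.92
tool_pos: [0.6064, 0.3006, 0.1214]
ee_rot: [-0.254, 3.128, 0.004]
contact_force: [-0.5, 1.0, -1.0]
gripper_width: 0.0496
grasp_force: 0.0
```

```bash
python3 -c "
from h import *
look('charcoal_block');look('teal_tray');plan(.6735,.0025,.1175,16.6)"
```

```text
charcoal_block 0.79 [308. 232.] zt 0.035 [605.4 299.2] [64. 40.] 9.2
teal_tray 0.67 [312. 139.] zt 0.022 [562.9 293.3] [183. 115.] 9.4
t18.1 turn 34.54 shift(after turn) [-0.63 10.14  0.  ] w 0.05 psi -170.7 [0.6047 0.2994 0.1175] Fz [ 0.4 -1.   0.3]
```

Request:
drive_tool(
  moves=[
    [[0,0,0],-0.73],
    [[0,0,0],-0.73],
    [[0.06,-0.93,0],0],
    [[0.06,-0.93,0],0],
    [[0.06,-0.93,0],0],
    [[0.06,-0.93,0],0],
    [[0.06,-0.93,0],0],
    [[0.06,-0.93,0],0],
    [[0.06,-0.93,0],0],
    [[0.06,-0.93,0],0],
  ],
  hand=-0.4,
)

```text
time_s: 18.95
tool_pos: [0.6548, 0.0802, 0.1174]
ee_rot: [0.453, -3.107, 0.001]
contact_force: [0.3, 0.5, 0.0]
gripper_width: 0.0618
grasp_force: 0.0
```

Request:
drive_tool(
  moves=[
    [[0.06,-0.93,0],0],
    [[0.06,-0.93,0],0],
    [[0.06,-0.84,0],0],
    [[0,0,0],0],
    [[0,0,0],0],
  ],
)

```text
time_s: 19.37
tool_pos: [0.6727, 0.001, 0.1172]
ee_rot: [0.449, -3.107, 0.0]
contact_force: [0.6, -0.4, -0.6]
gripper_width: 0.061
grasp_force: 0.0
```

```bash
python3 -c "
from h import *
look('white_block');plan(.6735,.0025,.006,-163.4)"
```

```text
white_block 0.82 [311. 241.] zt 0.031 [675.1   2.2] [65. 40.] 16.3
t19.5 turn -0.01 shift(after turn) [-0.02 -0.01  3.72] w 0.061 psi -163.4 [0.6727 0.0027 0.1177] Fz [-0.5  0.5 -0.3]
```

Request:
drive_tool(
  moves=[
    [[-0.05,0,0.8],0],
    [[0,0,0.8],0],
    [[0,0,0.8],0],
    [[0,0,0.8],0],
    [[0,0,0.35],0],
    [[0,0,0.15],0],
    [[0,0,0],0],
    [[0,0,0],0],
  ],
)

```text
time_s: 20.13
tool_pos: [0.6753, 0.0036, 0.0085]
ee_rot: [-0.454, 3.107, -0.0]
contact_force: [-0.2, -0.2, 0.5]
gripper_width: 0.0613
grasp_force: 0.0
```

Request:
drive_tool(
  moves=[
    [[0,0,0],0],
    [[0,0,0],0],
    [[0,0,0],0],
    [[0,0,0],0],
    [[0,0,0],0],
    [[0,0,-0.5],0],
    [[0,0,-0.8],0],
    [[0,0,-0.8],0],
    [[0,0,-0.8],0],
    [[0,0,0],0],
  ],
  hand=0.6,
)

```text
time_s: 20.97
tool_pos: [0.6775, 0.0033, 0.1001]
ee_rot: [-0.453, 3.101, -0.0]
contact_force: [1.6, 0.9, -0.1]
gripper_width: 0.0397
grasp_force: 30.0
```

```bash
python3 -c "
from h import *
plan(.6207,-.3039,.0115,-173.2)"
```

```text
t21.0 turn 1.97 shift(after turn) [ 3.09 -9.94  2.95] w 0.04 psi -163.4 [0.6775 0.0033 0.1001] Fz [ 1.6  0.9 -0.1]
```

Request:
drive_tool(
  moves=[
    [[0,0,0],0.99],
    [[0,0,0],0.99],
    [[0.3,-1,0],0],
    [[0.3,-1,0],0],
    [[0.3,-1,0],0],
    [[0.3,-1,0],0],
    [[0.3,-1,0],0],
    [[0.3,-1,0],0],
    [[0.3,-1,0],0],
    [[0.3,-1,0],0],
  ],
)

```text
time_s: 21.8
tool_pos: [0.6302, -0.2451, 0.0941]
ee_rot: [0.183, -3.136, -0.0]
contact_force: [0.8, 0.4, -1.3]
gripper_width: 0.0396
grasp_force: 30.0
```

Request:
drive_tool(
  moves=[
    [[0.3,-1,0],0],
    [[0.3,-0.94,0],0],
    [[0,0,0],0],
    [[0,0,0],0],
    [[0,0,0.5],0],
    [[0,0,0.5],0],
    [[0,0,0.2],0],
    [[0,0,0],0],
    [[0,0,0],0],
  ],
)

```text
time_s: 22.55
tool_pos: [0.62, -0.303, 0.0585]
ee_rot: [0.185, -3.135, -0.0]
contact_force: [1.1, -0.6, -0.4]
gripper_width: 0.04
grasp_force: 30.0
```

```bash
python3 -c "
from h import *
look('pink_tray','w4.png');plan(.6207,-.3039,.012,-173.2)"
```

```text
pink_tray 0.9 [308. 124.] zt 0.021 [ 584.6 -308.4] [167. 116.] 6.8
t22.6 turn -0.01 shift(after turn) [ 0.   -0.02  1.58] w 0.04 psi -173.3 [ 0.6207 -0.3034  0.0595] Fz [ 0.6 -0.5 -0.7]
```

View pics/w4.png

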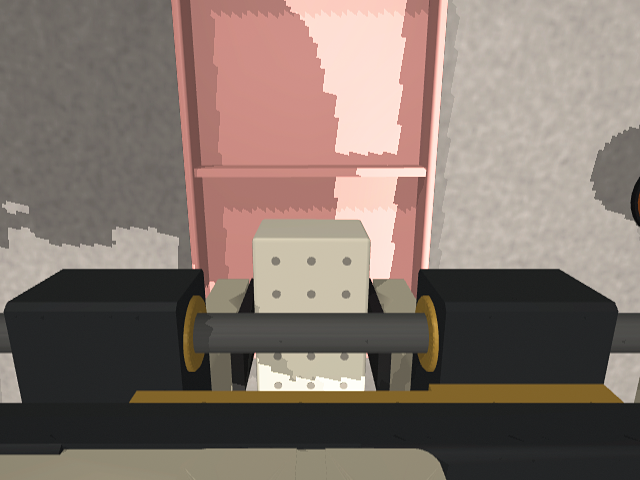

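The white block at (312,300) is centred between the bay walls, which show at about (205,280) and (425,280). I lower and release.

Request:
drive_tool(
  moves=[
    [[0,0,0.4],0],
    [[0,0,0.4],0],
    [[0,0,0.35],0],
    [[0,0,0.2],0],
    [[0,0,0.12],0],
    [[0,0,0.05],0],
    [[0,0,0.04],0],
    [[0,0,0],0],
    [[0,0,0],0],
  ],
)

```text
time_s: 23.4
tool_pos: [0.6194, -0.3037, 0.0124]
ee_rot: [0.183, -3.135, 0.0]
contact_force: [-3.5, 0.8, 4.9]
gripper_width: 0.04
grasp_force: 30.0
```

```bash
python3 -c "
from h import *
plan(.6207,-.3039,.012,-173.2)"
```

```text
t23.4 turn -0.02 shift(after turn) [-0.04 -0.01  0.01] w 0.04 psi -173.3 [ 0.6194 -0.3037  0.0124] Fz [-3.5  0.8  4.9]
```

Touching the floor (about 5 N); release.

Request:
drive_tool(
  moves=[
    [[0,0,0],0],
    [[0,0,0],0],
    [[0,0,0],0],
    [[0,0,0],0],
  ],
  hand=-0.14,
)

```text
time_s: 23.73
tool_pos: [0.6201, -0.3037, 0.0117]
ee_rot: [-0.183, 3.136, -0.0]
contact_force: [-0.6, -0.1, -0.4]
gripper_width: 0.0493
grasp_force: 0.0
```

Request:
drive_tool(
  moves=[
    [[0,0,-0.3],0],
    [[0,0,-0.6],0],
    [[0,0,-0.9],0],
    [[0,0,-0.9],0],
    [[0,0,-0.9],0],
    [[0,0,0],0],
    [[0,0,0],0],
  ],
)

```text
time_s: 24.32
tool_pos: [0.6213, -0.304, 0.1228]
ee_rot: [-0.183, 3.132, -0.002]
contact_force: [-0.4, -0.4, -0.3]
gripper_width: 0.0499
grasp_force: 0.0
```

```bash
python3 -c "
from h import *
look('white_block');look('pink_tray');plan(.565,-.122,.1175,-173.2)"
```

```text
white_block 0.85 [312. 232.] zt 0.035 [ 619.6 -304.4] [65. 40.] 6.7
pink_tray 0.94 [307. 127.] zt 0.022 [ 577.2 -309.4] [183. 116.] 6.8
pink_tray 0.64 [634.   7.] zt 0.007 [ 463.8 -131.9] [9. 2.] 54.2
t24.5 turn -0.02 shift(after turn) [1.08 6.22 0.04] w 0.05 psi -173.3 [ 0.6192 -0.3034  0.1187] Fz [ 0.5 -0.1 -0.5]
```

Request:
drive_tool(
  moves=[
    [[0.15,0.89,0],0],
    [[0.15,0.89,0],0],
    [[0.15,0.89,0],0],
    [[0.15,0.89,0],0],
    [[0.15,0.89,0],0],
    [[0.15,0.89,0],0],
    [[0.15,0.89,0],0],
    [[0,0,0],0],
    [[0,0,0],0],
  ],
  hand=-0.4,
)

```text
time_s: 25.27
tool_pos: [0.5664, -0.1205, 0.1193]
ee_rot: [0.187, -3.135, 0.0]
contact_force: [-0.4, -0.6, 0.6]
gripper_width: 0.0612
grasp_force: 0.0
```

```bash
python3 -c "
from h import *
look('copper_spool');plan(.565,-.122,.006,-173.2)"
```

```text
copper_spool 0.57 [307. 237.] zt 0.037 [ 565.8 -122.4] [43. 44.] 67.8
t25.4 turn -0.02 shift(after turn) [0.06 0.   3.78] w 0.062 psi -173.3 [ 0.5669 -0.1218  0.1193] Fz [-0.5 -0.2  0. ]
```

Request:
drive_tool(
  moves=[
    [[0.04,0,0.8],0],
    [[0,0,0.8],0],
    [[0,0,0.8],0],
    [[0,0,0.8],0],
    [[0,0,0.4],0],
    [[0,0,0.15],0],
    [[0,0,0],0],
    [[0,0,0],0],
  ],
)

```text
time_s: 26.03
tool_pos: [0.5661, -0.1225, 0.0074]
ee_rot: [0.182, -3.136, 0.0]
contact_force: [0.9, -0.3, -0.5]
gripper_width: 0.0616
grasp_force: 0.0
```

Request:
drive_tool(
  moves=[
    [[0,0,0],0],
    [[0,0,0],0],
    [[0,0,0],0],
    [[0,0,0],0],
    [[0,0,0],0],
    [[0,0,-0.5],0],
    [[0,0,-0.8],0],
    [[0,0,-0.8],0],
    [[0,0,-0.8],0],
    [[0,0,0],0],
  ],
  hand=0.6,
)

```text
time_s: 26.87
tool_pos: [0.5684, -0.1218, 0.0991]
ee_rot: [-0.184, 3.129, -0.001]
contact_force: [1.1, 1.0, -0.7]
gripper_width: 0.0431
grasp_force: 30.0
```

```bash
python3 -c "
from h import *
plan(.5263,-.3151,.0115,-173.2)"
```

```text
t26.9 turn -0.01 shift(after turn) [ 2.16 -6.23  2.92] w 0.043 psi -173.3 [ 0.5684 -0.1218  0.0991] Fz [ 1.1  1.  -0.7]
```

Request:
drive_tool(
  moves=[
    [[0.3,-0.89,0],0],
    [[0.3,-0.89,0],0],
    [[0.3,-0.89,0],0],
    [[0.3,-0.89,0],0],
    [[0.3,-0.89,0],0],
    [[0.3,-0.89,0],0],
    [[0.3,-0.89,0],0],
    [[0,0,0],0],
    [[0,0,0],0],
  ],
)

```text
time_s: 27.62
tool_pos: [0.5239, -0.3159, 0.0935]
ee_rot: [0.179, -3.136, -0.001]
contact_force: [-0.0, 0.4, -0.9]
gripper_width: 0.0437
grasp_force: 30.0
```

Request:
drive_tool(
  moves=[
    [[0,0,0.5],0],
    [[0,0,0.5],0],
    [[0,0,0.2],0],
    [[0,0,0],0],
    [[0,0,0],0],
  ],
)

```text
time_s: 28.03
tool_pos: [0.525, -0.3142, 0.0582]
ee_rot: [0.185, -3.135, -0.0]
contact_force: [0.4, -1.8, -1.4]
gripper_width: 0.0437
grasp_force: 30.0
```

```bash
python3 -c "
from h import *
plan(.5263,-.3151,.0115,-173.2)"
```

```text
t28.0 turn -0.01 shift(after turn) [-0.04 -0.04  1.56] w 0.044 psi -173.3 [ 0.525  -0.3142  0.0582] Fz [ 0.4 -1.8 -1.4]
```

Request:
drive_tool(
  moves=[
    [[-0.04,0,0.4],0],
    [[0,0,0.4],0],
    [[0,0,0.35],0],
    [[0,0,0.2],0],
    [[0,0,0.12],0],
    [[0,0,0.05],0],
    [[0,0,0.03],0],
    [[0,0,0],0],
    [[0,0,0],0],
  ],
)

```text
time_s: 28.78
tool_pos: [0.5253, -0.3145, 0.0122]
ee_rot: [0.183, -3.135, -0.0]
contact_force: [-3.9, 1.5, 4.3]
gripper_width: 0.0435
grasp_force: 30.0
```

```bash
python3 -c "
from h import *
plan(.5263,-.3151,.0115,-173.2)"
```

```text
t28.8 turn -0.02 shift(after turn) [-0.03 -0.02  0.02] w 0.044 psi -173.3 [ 0.5253 -0.3145  0.0122] Fz [-3.9  1.5  4.3]
```

Request:
drive_tool(
  moves=[
    [[0,0,0],0],
    [[0,0,0],0],
    [[0,0,0],0],
    [[0,0,0],0],
  ],
  hand=-0.18,
)

```text
time_s: 29.12
tool_pos: [0.5264, -0.3148, 0.0118]
ee_rot: [-0.183, 3.136, -0.0]
contact_force: [-0.1, -0.7, -0.1]
gripper_width: 0.0513
grasp_force: 0.0
```

Request:
drive_tool(
  moves=[
    [[0,0,-0.3],0],
    [[0,0,-0.6],0],
    [[0,0,-0.9],0],
    [[0,0,-0.9],0],
    [[0,0,-0.9],0],
    [[0,0,-0.9],0],
    [[0,0,-0.9],0],
    [[0,0,0],0],
  ],
)

```text
time_s: 29.78
tool_pos: [0.5289, -0.3161, 0.1809]
ee_rot: [-0.184, 3.127, -0.007]
contact_force: [0.7, -1.0, 1.5]
gripper_width: 0.0514
grasp_force: 0.0
```

Request:
drive_tool(
  moves=[
    [[0,0.9,0],0],
    [[0,0.9,0],0],
    [[0,0.9,0],0],
    [[0,0.9,0],0],
    [[0,0.9,0],0],
    [[0,0.9,0],0],
    [[0,0.9,0],0],
    [[0,0,0],0],
    [[0,0,0],0],
  ],
)

```text
time_s: 30.53
tool_pos: [0.5042, -0.1258, 0.1746]
ee_rot: [-0.187, 3.135, -0.0]
contact_force: [-0.4, -0.1, 0.9]
gripper_width: 0.0519
grasp_force: 0.0
```

```bash
python3 -c "
from h import *
c=chk(*'teal_tray pink_tray silver_spool copper_spool blue_spool white_block charcoal_block brick_block flux_pot yellow_cup'.split());save('end.png',c['frame'])"
```

```text
teal_tray 0.78 [156. 188.] zt 0.023 [604.9 216.8] [299.  85.] 72.0
pink_tray none
silver_spool none
copper_spool none
blue_spool 0.64 [244. 164.] zt 0.039 [687.6 120.7] [41. 42.] 1.2
white_block none
charcoal_block 0.71 [154. 194.] zt 0.037 [581.8 209.6] [246.  41.] 65.6
brick_block none
flux_pot 0.44 [367. 289.] zt 0.053 [ 433.2 -119. ] [14.  2.] 89.7
yellow_cup none
```

View pics/end.png

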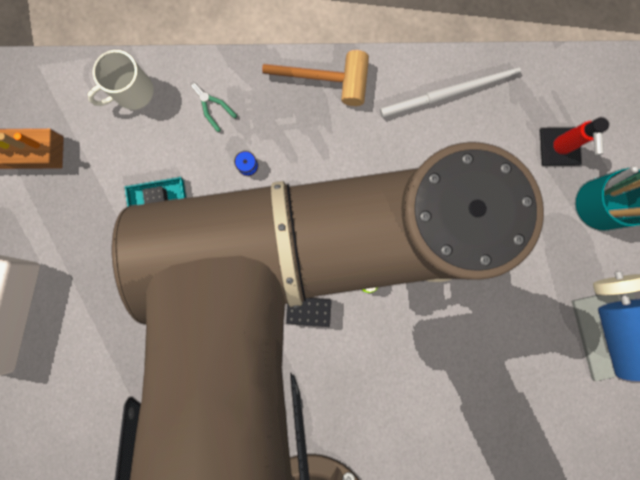

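The arm hides most of the top view, so I check from the side camera.

```bash
sed -i "s/def chk(\*names):/def chk(*names,cm='top'):/;s/cam('top');P/cam(cm);P/;s/nets.cut_out('top',o)/nets.cut_out(cm,o)/" h.py; python3 -c "
from h import *
c=chk(*'teal_tray pink_tray silver_spool copper_spool blue_spool white_block charcoal_block brick_block flux_pot yellow_cup'.split(),cm='side');save('end2.png',c['frame'])"
```

```text
teal_tray 0.64 [266. 204.] zt 0.022 [485.6 279.8] [ 52. 119.] 14.8
pink_tray 0.98 [392. 431.] zt 0.023 [ 572.6 -308.6] [191. 117.] 6.6
silver_spool 0.68 [276. 196.] zt 0.042 [503.6 283.8] [27. 44.] 5.2
copper_spool 0.6 [356. 428.] zt 0.042 [ 524.  -314.4] [45. 43.] 76.1
blue_spool 0.7 [375. 223.] zt 0.038 [686.5 122.5] [46. 41.] 73.3
white_block 0.94 [436. 408.] zt 0.036 [ 618.1 -303.6] [65. 41.] 6.6
charcoal_block 0.66 [222. 277.] zt 0.041 [391.1  -1.4] [87. 53.] 85.7
brick_block 0.7 [329. 236.] zt 0.031 [562.7 -12.5] [311.  71.] 86.3
flux_pot 0.69 [268. 317.] zt 0.053 [ 446.1 -119. ] [33. 31.] 84.0
yellow_cup 0.83 [334. 258.] zt 0.055 [568.6  -8.3] [49. 48.] 76.4
```

View pics/end2.png

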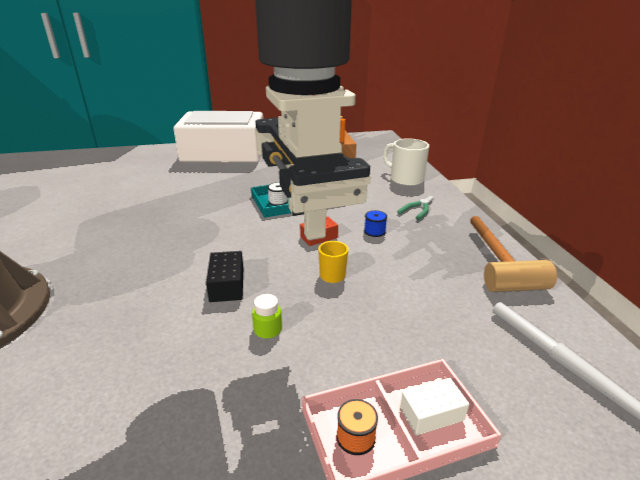

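The side view shows the pink kit complete: the copper spool at (357,428) and the white block at (435,407), each central in its bay with the tray unmoved. The teal kit was measured from close up after its releases, the pot, cup and blue spool have not moved, and the red block was never touched. The gripper is open and clear, so I hand in.

```bash
python3 -c "
from h import *
print(env.job_done())"
```

```text
the job is handed in; nothing more can be done
None
```

Both kits are made up and the job is handed in at about 31 s; the measured positions were within about 3 mm of the bay centres, and no verdict came back.

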